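# Press a mower-wheel bushing home with a trigger clamp

## Task

Squeeze the clamp's trigger, stroke by stroke, to walk its jaw onto the bushing and press the bushing fully home, its flange flat on the wheel hub; go by feel and ease off as soon as it seats, so the bushing is not crushed. Then hold the release tab down and slide the clamp head back until the jaw stands clear of the bushing by at least two centimetres, and let go. Leave the wheel standing in its cradle, do not touch wheel or bushing, and leave the other things on the bench alone.

Things in the scene. Friction and masses are not known exactly. Their poses are not given: they have to be found in the camera images.
- head (a joint): travel of the clamp's sliding head (jaw, handle, trigger, tab) along the bar in m: 0 fully back, 0.055 fully forward. A ratchet (teeth 5 mm apart) lets it slide forward (5 to 8 N) but not back. A full squeeze of the trigger drives it about 5.3 mm forward, of which 5 mm are kept when the trigger is let go; the first third or more of a squeeze is idle
- trigger (a joint): squeeze in rad: 0 let go, 0.27 full. Hinged 34 mm below the bar's top edge; its top swings back to the handle, 26 mm at the height of point trigger_front. Spring 2 N there at rest, 5 N full. Leverage from there to the jaw about 2.4: about 13 N of pinch or 21 N of pull on the trigger alone drives the bushing. When the bushing is home the trigger stops short and the force rises
- release (a joint): rocking of the release tab in rad: 0 to 0.09 at rest (on a tooth), rocks to 0.1 as the ratchet clicks along; from 0.11 up the ratchet is lifted and, with the trigger let go, the head slides freely either way (2 N); 0.19 = stop. The spring takes about 4 N on the tab (up to 12 N while the clamp holds tight), which goes down about 10 mm in all
- bushing (a joint): depth of the bushing in the hub in m: 0 = flange 20 mm proud of the hub, 0.020 = fully home, flange flat on the hub. Its fit is tight: it takes about 14 N at the jaw to move it, and it stays where it is pushed
- trigger_front (a point): middle of the front face (wheel side) of the grey trigger blade, 62 mm above the bar's top edge when let go. The blade is 12 mm thick along the bar, 22 mm wide, and stands 8 to 74 mm above the bar; in front of it the space above the bar is free. Axes when let go: x along the bar, forward (from handle to wheel), z up
- handle_back (a point): middle of the back face of the black fixed handle of the sliding head, 62 mm above the bar's top edge. The handle is 18 mm thick along the bar, 26 mm wide, its top 84 mm above the bar; 59 mm from this face to point trigger_front at rest, 29 mm free between handle and trigger. x along the bar, forward, z up
- tab_top (a point): middle of the top face of the steel release tab, a thumb paddle 38 mm long (along the bar) and 24 mm wide, 35 mm above the bar's top edge, 41 mm behind the back of the handle. Pressed down. At its rear end, 14 mm behind this point, an upturned lip 13 mm high lets the tab be drawn backwards while pressed. Axes at rest: x along the bar, forward, z up
- jaw_face (a point): the middle of the face of the moving jaw's rubber pad (30 x 34 mm), which moves with the head; x points along the bar towards the bushing, z up
- flange_face (a point): the middle of the outer face of the brass bushing's flange (34 mm across, 4 mm thick), which looks at the moving jaw; x points along the bar, from the jaw into the hub
- wheel_hub (a point): the centre of the wheel: black tyre 120 mm across and 48 mm wide, grey hub 44 mm across and 54 mm long, standing upright in a wooden cradle between the jaws, its far hub face against the fixed jaw's pad (about 1 mm off). x is its axle, z up
- vice: the fixed set-up: bench vice, cradle and the steel bar of the one-handed bar clamp (it carries the sliding head). The bar is level, 6 x 20 mm, its top edge 162 mm above the bench, its forward end in the vice; jaws hang from it, handle and trigger stand up. Origin: on the bench under the middle of the wheel; x along the bar, forward, z up
- flange: the flange of the bushing; its origin is the middle of the back of the flange
- wheel: the wheel with its bushing; its origin is the lowest point of the tyre, below the wheel's centre, 14 mm above the bench
- spare: a spare bushing standing on its flange (34 mm across, 34 mm tall); leave it. Origin at the middle of its underside
- bolt: an axle bolt lying on the bench, 96 mm long; leave it. Origin at the middle of its underside
- grease: a white grease jar, 64 mm across, 62 mm tall; leave it. Origin at the middle of its underside
- wheel2: the next mower wheel, lying flat, 120 mm across, 48 mm thick; leave it. Origin at the middle of its underside
- wrench: an open-ended spanner, 160 mm; leave it. Origin at the middle of its underside
- driver: a screwdriver, 160 mm; leave it. Origin at the middle of its underside
- oil: an oil bottle, 60 mm across, 150 mm tall; leave it. Origin at the middle of its underside
Not all that is in view belongs to the job. What is shaped like the wheel but green or turquoise is not meant.

How it is judged (in metres and radians):
On the way, in this order (a step that is already met when the one before it is completed fails the run):
1. the jaw is on the bushing, driven there with the trigger (contact force between vice and flange above 4 N and value of joint trigger above 0.06 rad), for 0.05 s.
2. the bushing is pressed fully home (within 1.2 mm) while the trigger is squeezed (value of joint bushing above 0.0188 m and value of joint trigger above 0.05 rad), for 0.1 s.
3. the release tab is pressed with the trigger let go (value of joint release above 0.095 rad and value of joint trigger below 0.03 rad), for 0.1 s.
At the end, for the whole second after the job is handed in: The bushing is within 1.2 mm of fully home (joint bushing above 0.0188), the jaw's pad stands at least 18 mm clear of the flange, trigger and release tab are let go, and the wheel stands upright and still in its cradle within 8 mm of its starting place (value of joint bushing above 0.0188 m and x of flange_face in the frame of jaw_face above 0.018 m and value of joint trigger below 0.02 rad and value of joint release below 0.12 rad and angle between wheel's own z axis and vertical below 0.08 rad and distance of wheel from where it was at the start of the episode below 0.008 m and linear speed of wheel below 0.01 m/s); the robot touches nothing.
It fails at once if the bushing is crushed: the jaw presses with more than 65 N (contact force between vice and flange above 65 N).
It fails at once if the robot touches the wheel or the bushing (contact force between any of the arm, the fingers and wheel above 0.5 N).
It fails at once if the wheel is tipped or shoved out of its cradle (angle between wheel's own z axis and vertical above 0.2 rad or distance of wheel from where it was at the start of the episode above 0.02 m).
It fails at once if another thing on the bench is disturbed (moved more than 30 mm) (distance of any of spare, bolt, grease, wheel2, wrench, driver, oil from where it was at the start of the episode above 0.03 m).
It also fails if it takes over 51 s, if anything falls off the work surface, if the arm or the gripper's body presses on something with over 40 N, if the wrist force passes 120 N, or if a joint passes its speed limit or range.

## Robot

A 6-joint arm with a two-finger parallel gripper is mounted at the origin on the work surface. World frame = base frame: x ahead of the robot, y to its left, z up, the work surface at z = 0. Lengths are in m, angles in degrees, forces in N, time in s.
With the tool pointing down it reaches from about 0.3 to 0.75 m from the base axis. Payload 8.5 kg.
Tool frame: the origin (TCP) lies midway between the tips of the shut fingers; the grasp point (between the pads) lies 19 mm behind it (env.hold_point_z is the distance from the TCP to the grasp point, in m); z points along the fingers, y is the line along which they close (so a half turn about z gives the same grasp; the last joint's range is limited). The gripper opens to 85 mm and grips with 20 to 120 N. Pads are 22 mm wide; open, the fingers measure 114 mm over their backs; the gripper's body (76 mm by 85 mm) begins 54 mm behind the grasp point. The pads swing forward as they close: fully open they stand 13 mm farther back than shut.
Start: joints at [55.617, 21.807, 74.336, -0, 83.858, -12.336], TCP at [0.206, 0.51, 0.231] pointing down, gripper open.
Joint ranges: [-178.18, 178.18], [-50.72, 133.34], [12.68, 142.11], [-81.47, 261.47], [9.98, 163.14], [-165.26, 165.26]. Speed limits (degrees/s): [136.94, 136.94, 180, 180, 180, 180].

## Interface

Orientations are given as a 3x3 rotation matrix whose columns are the frame's x, y, z axes.
In Python, from rig import observe, get_image, camera_info, env gives the robot as it stands.
- The arm moves only by the tool drive_tool, never from a script. Its arguments are lists of equal length, an entry for each row: "offset": the shift along the tool's x, y, z in units of 40 mm (1.0 is 40 mm), a list of three; "turn": the turn, a rotation vector about the tool's x, y, z in units of 6 degrees (1.0 is 6 degrees), a list of three; "hand": the opening, from 0 (shut) to 1 (fully open). A call has exactly 10 rows; each row shifts and turns the commanded pose from where the row before left it, along the tool's axes as they then stand; what a row does not reach is not made up. A row lasts 1/8 s, in which the tool goes at most 62.5 mm and 10.7 degrees, less where a joint would pass 70% of its speed; a pose out of reach is approached as far as the arm can. A call is refused whole if a number of a shift passes 1 or a number of a turn 1, either way. A call with a gripper value outside its range is refused whole. The fingers move at their own pace and stop on an object; "newtons" is the grip in N (left out, the last holds). Time passes only in rows, so rows that do not move let the fingers close, or fill a call up. It gives the time, the measured TCP pose, the force, the opening and the grip force at its end, in the units of the state.
- observe(): the state, without advancing time (a new reading comes with each control period).
- get_image(name): name is "side" or "top"; returns the picture (400x640x3 uint8, blue, green, red); there is no depth.
- camera_info(name): a dict with "fx", "fy", "cx", "cy" (pixels), "world_to_cam" (4x4, takes a point from world to camera coordinates). Camera axes: x right, y down, z forward; pixel columns grow to the right and rows downward; lengths in m; the calibration is good to about 2 mm. A picture is of the moment at which its call begins. camera_info takes no time and is no camera call.
- env.close_job(): hands the job in; it is judged then, once.
The state is a dict: "time_s": time; "q": joint angles; "qvel": joint speeds; "joint_efforts": joint torques, N m; "position": TCP position; "tool_rot": TCP orientation; "ft_force": force on the tool from outside, world axes, zero at the start; "wrist_torque": the same for the moment, N m; "grip_width": finger opening in m; "gripper_force": force on a finger pad.
Only numpy, scipy, OpenCV 4.12 (cv2) and the standard library are available. Lean on these libraries where they do the work, as an engineer would, in place of code of your own. Each camera call takes 0.05 s, during which the arm holds its last target. There are 200 camera calls.

## Working session

There is one attempt and no reset: what is moved stays moved. The work goes in short steps, Python scripts to look and compute and a tool call to move; the robot and the scene stay as the last step left them, time stands still between calls to the robot, and variables do not carry over. Pictures are saved under pics/ and viewed, at most 10 in all, crops included, and the job is handed in when it is done.

Besides the shell and the picture viewer there is one more tool, called after "Request:" by a JSON object that holds its "name" and its "arguments", one argument or row to a line. drive_tool: Moves the arm, as the interface text tells. Its arguments: {"type":"object","properties":{"offset":{"type":"array"},"turn":{"type":"array"},"hand":{"type":"array"},"newtons":{"type":"number"}},"required":["offset","turn","hand"]}

```bash
mkdir -p pics; python3 - <<'E'
from rig import *
import cv2,numpy as np
for n in("side","top"):
    cv2.imwrite(f"pics/{n}0.png",get_image(n)); c=camera_info(n)
    W=np.array(c["world_to_cam"]);print(n,c["fx"],c["cx"],c["cy"],(-W[:3,:3].T@W[:3,3]).round(3),W[:3,:3].round(2).tolist())
o=observe();print(o["time_s"],o["tool_rot"],o["ft_force"],o["grip_width"],env.hold_point_z)
E
```

```text
side 377.45331220077117 316.041630133811 198.61877334700137 [0.364 0.657 0.867] [[-0.97, -0.22, 0.01], [-0.17, 0.69, -0.7], [0.15, -0.68, -0.71]]
top 364.14544740917285 315.2194324927902 198.03030263147687 [ 0.402 -0.03   1.307] [[0.02, -1.0, -0.02], [-1.0, -0.02, -0.1], [0.1, 0.02, -1.0]]
0.1 [[-9.26875296e-01  3.75368651e-01 -7.49928205e-04]
 [ 3.75369288e-01  9.26874712e-01 -1.07965064e-03]
 [ 2.89822485e-04 -1.28220152e-03 -9.99999136e-01]] [ 0.86110954 -0.24123518 -0.05006945] 0.08558103955947852 0.0187
```

View pics/side0.png

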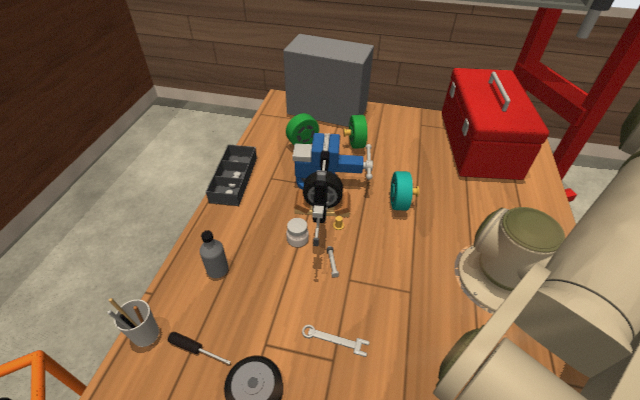

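View pics/top0.png

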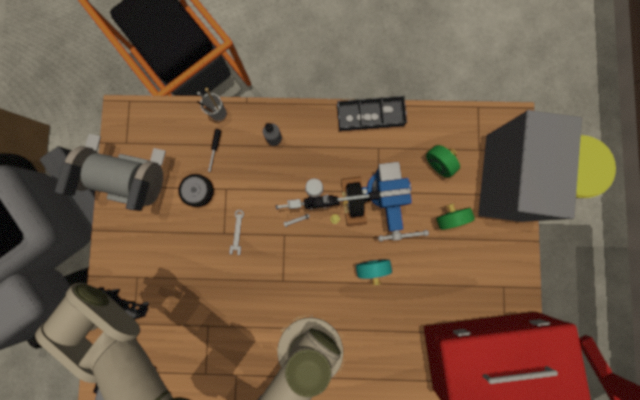

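The side view has the clamp around (320,200), with the wheel at (322,190) and the handle towards (318,225). In the top view it runs from (280,206) to (400,192). I'll zoom in on both.

```bash
python3 - <<'E'
import cv2,numpy as np
a=cv2.imread("pics/side0.png")[140:260,270:390];b=cv2.imread("pics/top0.png")[150:250,265:425]
a=cv2.resize(a,None,fx=5,fy=5,interpolation=cv2.INTER_CUBIC);cv2.imwrite("pics/s1.png",a)
b=cv2.resize(b,None,fx=5,fy=5,interpolation=cv2.INTER_CUBIC);cv2.imwrite("pics/t1.png",b)
E
```

```text
(no output)
```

View pics/s1.png

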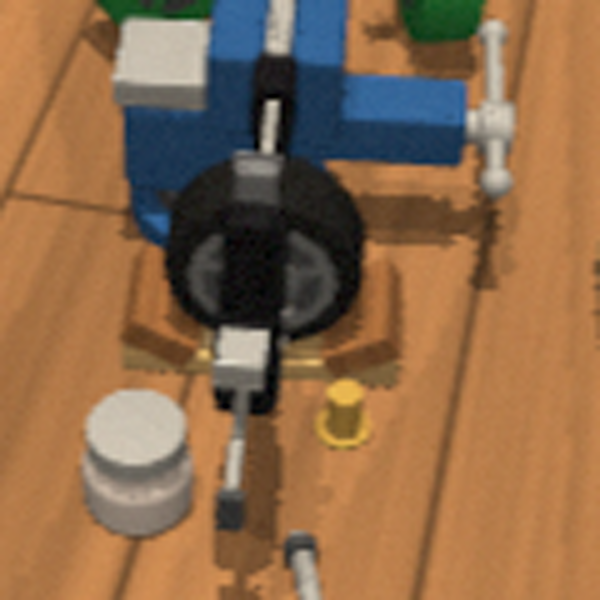

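View pics/t1.png

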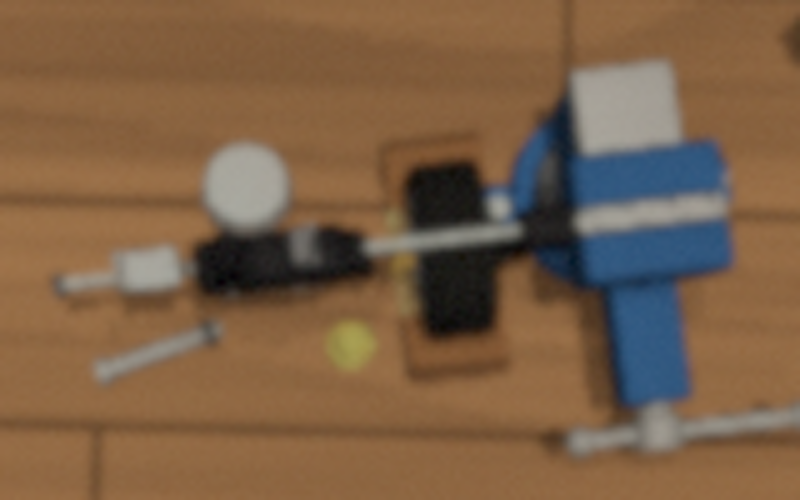

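Side view: tab at about (318,211) and trigger top at about (322,175). Top view: tab at (295,204), trigger top at (326,199), bar from (278,207) to (369,196). Next I'll cast rays to get positions.

```bash
cat > h.py <<'E'
import numpy as np
from rig import camera_info
C={n:camera_info(n) for n in("side","top")}
def ray(n,u,v):
    c=C[n];W=np.array(c["world_to_cam"]);R=W[:3,:3]
    d=R.T@np.array([(u-c["cx"])/c["fx"],(v-c["cy"])/c["fy"],1]);return -R.T@W[:3,3],d/np.linalg.norm(d)
def plane(n,u,v,z):
    o,d=ray(n,u,v);return o+d*(z-o[2])/d[2]
def proj(n,p):
    c=C[n];W=np.array(c["world_to_cam"]);q=W[:3,:3]@p+W[:3,3];return np.array([c["fx"]*q[0]/q[2]+c["cx"],c["fy"]*q[1]/q[2]+c["cy"]])
def two(a,b):
    (o,d),(p,e)=ray("side",*a),ray("top",*b)
    s=np.linalg.lstsq(np.c_[d,-e],p-o,rcond=None)[0];A=o+s[0]*d;B=p+s[1]*e
    return ((A+B)/2).round(4),round(np.linalg.norm(A-B),4)
E
python3 - <<'E'
from h import *
T=lambda x,y:(265+(x+.5)/5-.5,150+(y+.5)/5-.5)
S=lambda x,y:(270+(x+.5)/5-.5,140+(y+.5)/5-.5)
a=plane("top",*T(372,247),.162);b=plane("top",*T(520,232),.162);e=plane("top",*T(65,285),.162)
print("bar",a,b,e,np.degrees(np.arctan2(*(b-a)[1::-1])),np.degrees(np.arctan2(*(b-e)[1::-1])))
print("tab",plane("top",*T(148,270),.197),plane("side",*S(242,350),.197),two(S(242,350),T(148,270)))
print("tabends",plane("top",*T(116,273),.197),plane("top",*T(182,267),.197))
print("trig",plane("top",*T(305,245),.236),plane("side",*S(258,162),.236))
print("trig front/back edge top",plane("top",*T(320,245),.236),plane("top",*T(292,245),.236))
print("handle back top",plane("top",*T(200,265),.246))
for p in [(240,170),(350,345)]: print(plane("top",*T(*p),.05))
E
```

```text
bar [ 0.51174349 -0.08269913  0.162     ] [ 0.52322192 -0.17577035  0.162     ] [0.48353249 0.11056142 0.162     ] -82.96924286198457 -82.10832075133503
tab [0.49133247 0.05567702 0.197     ] [0.49191824 0.05203482 0.197     ] (array([0.4911, 0.0554, 0.2007]), np.float64(0.0002))
tabends [0.48906996 0.07523753 0.197     ] [0.49362056 0.03489684 0.197     ]
trig [ 0.50498297 -0.03971717  0.236     ] [ 0.50502976 -0.0399465   0.236     ]
trig front/back edge top [ 0.50517056 -0.04857112  0.236     ] [ 0.50482035 -0.03204174  0.236     ]
handle back top [0.49096431 0.02154389 0.246     ]
[0.57442081 0.00481892 0.05      ]
[ 0.45433593 -0.07386771  0.05      ]
```

Request:
{"name": "drive_tool", "arguments": {
  "offset": [
    [0,0,-0.5],
    [0,0,-0.5],
    [0,0,-0.5],
    [0,0,-0.5],
    [0,0,-0.5],
    [-0.36,-1,0],
    [-0.36,-1,0],
    [-0.36,-1,0],
    [-0.36,-1,0],
    [-0.36,-1,0]
  ],
  "turn": [
    [0,0,-0.99],
    [0,0,-0.99],
    [0,0,-0.99],
    [0,0,-0.99],
    [0,0,-0.99],
    [0,0,0],
    [0,0,0],
    [0,0,0],
    [0,0,0],
    [0,0,0]
  ],
  "hand": [0,0,0,0,0,0,0,0,0,0],
  "newtons": 40
}}

```text
time_s: 1.35
position: [0.3047, 0.3198, 0.3311]
tool_rot: [[-0.991, -0.133, -0.0], [-0.133, 0.991, -0.0], [0.0, -0.0, -1.0]]
ft_force: [0.6, 0.5, 0.9]
grip_width: -0.0003
gripper_force: 0.0
```

Request:
{"name": "drive_tool", "arguments": {
  "offset": [
    [-0.36,-1,0],
    [-0.36,-1,0],
    [-0.36,-1,0],
    [-0.36,-1,0],
    [-0.36,-1,0],
    [-0.36,-1,0],
    [-0.36,-1,0],
    [-0.36,-1,0],
    [-0.36,-1,0],
    [-0.36,-1,0]
  ],
  "turn": [
    [0,0,0],
    [0,0,0],
    [0,0,0],
    [0,0,0],
    [0,0,0],
    [0,0,0],
    [0,0,0],
    [0,0,0],
    [0,0,0],
    [0,0,0]
  ],
  "hand": [0,0,0,0,0,0,0,0,0,0]
}}

```text
time_s: 2.6
position: [0.5008, -0.0574, 0.331]
tool_rot: [[-0.991, -0.133, -0.001], [-0.133, 0.991, 0.0], [0.001, 0.0, -1.0]]
ft_force: [-0.1, -0.0, -0.0]
grip_width: 0.0001
gripper_force: 0.0
```

Request:
{"name": "drive_tool", "arguments": {
  "offset": [
    [-0.1,-0.24,0],
    [-0.1,-0.24,0],
    [0,0,0],
    [0,0,0.6],
    [0,0,0.6],
    [0,0,0.6],
    [0,0,0.6],
    [0,0,0.37],
    [0,0,0],
    [0,0,0]
  ],
  "turn": [
    [0,0,0],
    [0,0,0],
    [0,0,0],
    [0,0,0],
    [0,0,0],
    [0,0,0],
    [0,0,0],
    [0,0,0],
    [0,0,0],
    [0,0,0]
  ],
  "hand": [0,0,0,0,0,0,0,0,0,0]
}}

```text
time_s: 3.85
position: [0.5111, -0.0737, 0.2215]
tool_rot: [[-0.991, -0.134, 0.001], [-0.134, 0.991, -0.0], [-0.001, -0.001, -1.0]]
ft_force: [-0.8, -0.6, 0.9]
grip_width: 0.0002
gripper_force: 0.0
```

```bash
python3 - <<'E'
from rig import *
import cv2,numpy as np
a=get_image("side")[140:240,270:380];b=get_image("top")[150:250,265:375]
cv2.imwrite("pics/v2.png",cv2.resize(np.vstack([a,b]),None,fx=3,fy=3,interpolation=cv2.INTER_CUBIC)[:600])
E
```

```text
(no output)
```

View pics/v2.png

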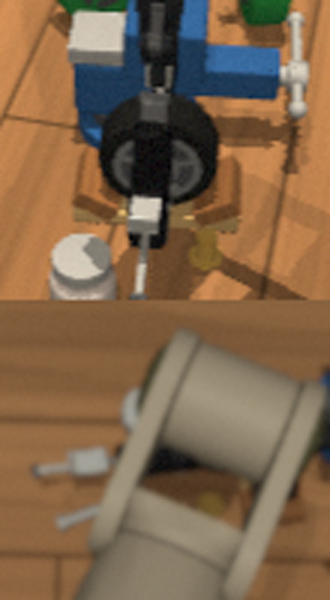

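The closed fingers are in line with the trigger blade, just in front of it: side view, blade at about (155,100) of the crop and finger at about (158,75). Now feel for contact.

Request:
{"name": "drive_tool", "arguments": {
  "offset": [
    [0,0.1,0],
    [0,0.1,0],
    [0,0.1,0],
    [0,0.1,0],
    [0,0.1,0],
    [0,0,0],
    [0,0,0],
    [0,0,0],
    [0,0,0],
    [0,0,0]
  ],
  "turn": [
    [0,0,0],
    [0,0,0],
    [0,0,0],
    [0,0,0],
    [0,0,0],
    [0,0,0],
    [0,0,0],
    [0,0,0],
    [0,0,0],
    [0,0,0]
  ],
  "hand": [0,0,0,0,0,0,0,0,0,0]
}}

```text
time_s: 5.2
position: [0.5083, -0.0543, 0.2205]
tool_rot: [[-0.991, -0.133, 0.0], [-0.133, 0.991, -0.0], [-0.0, -0.0, -1.0]]
ft_force: [-0.7, -2.5, 1.4]
grip_width: -0.0
gripper_force: 1.0
```

Request:
{"name": "drive_tool", "arguments": {
  "offset": [
    [0,0.1,0],
    [0,0.1,0],
    [0,0.1,0],
    [0,0,0],
    [0,0,0],
    [0,0,0],
    [0,0,0],
    [0,0,0],
    [0,0,0],
    [0,0,0]
  ],
  "turn": [
    [0,0,0],
    [0,0,0],
    [0,0,0],
    [0,0,0],
    [0,0,0],
    [0,0,0],
    [0,0,0],
    [0,0,0],
    [0,0,0],
    [0,0,0]
  ],
  "hand": [0,0,0,0,0,0,0,0,0,0]
}}

```text
time_s: 6.45
position: [0.5066, -0.0427, 0.2203]
tool_rot: [[-0.991, -0.133, -0.0], [-0.133, 0.991, -0.001], [0.0, -0.001, -1.0]]
ft_force: [-0.1, -5.2, -1.1]
grip_width: -0.0003
gripper_force: 2.6
```

Request:
{"name": "drive_tool", "arguments": {
  "offset": [
    [0,0.1,0],
    [0,0.1,0],
    [0,0,0],
    [0,0,0],
    [0,0,0],
    [0,0,0],
    [0,0,0],
    [0,0,0],
    [0,0,0],
    [0,0,0]
  ],
  "turn": [
    [0,0,0],
    [0,0,0],
    [0,0,0],
    [0,0,0],
    [0,0,0],
    [0,0,0],
    [0,0,0],
    [0,0,0],
    [0,0,0],
    [0,0,0]
  ],
  "hand": [0,0,0,0,0,0,0,0,0,0]
}}

```text
time_s: 7.7
position: [0.5056, -0.0356, 0.2199]
tool_rot: [[-0.991, -0.133, -0.001], [-0.133, 0.991, -0.003], [0.001, -0.003, -1.0]]
ft_force: [1.2, -9.4, -5.8]
grip_width: 0.0003
gripper_force: 4.3
```

Request:
{"name": "drive_tool", "arguments": {
  "offset": [
    [0,0.1,0],
    [0,0,0],
    [0,0,0],
    [0,0,0],
    [0,0,0],
    [0,0,0],
    [0,0,0],
    [0,0,0],
    [0,0,0],
    [0,0,0]
  ],
  "turn": [
    [0,0,0],
    [0,0,0],
    [0,0,0],
    [0,0,0],
    [0,0,0],
    [0,0,0],
    [0,0,0],
    [0,0,0],
    [0,0,0],
    [0,0,0]
  ],
  "hand": [0,0,0,0,0,0,0,0,0,0]
}}

```text
time_s: 8.95
position: [0.5054, -0.0338, 0.2199]
tool_rot: [[-0.991, -0.132, -0.0], [-0.132, 0.991, -0.007], [0.001, -0.007, -1.0]]
ft_force: [1.6, -21.0, -7.1]
grip_width: 0.0
gripper_force: 9.3
```

Request:
{"name": "drive_tool", "arguments": {
  "offset": [
    [0,-0.28,0],
    [0,-0.28,0],
    [0,-0.28,0],
    [0,0,0],
    [0,0.18,0],
    [0,0.18,0],
    [0,0.18,0],
    [0,0.18,0],
    [0,0,0],
    [0,0,0]
  ],
  "turn": [
    [0,0,0],
    [0,0,0],
    [0,0,0],
    [0,0,0],
    [0,0,0],
    [0,0,0],
    [0,0,0],
    [0,0,0],
    [0,0,0],
    [0,0,0]
  ],
  "hand": [0,0,0,0,0,0,0,0,0,0]
}}

```text
time_s: 10.2
position: [0.5061, -0.0385, 0.2201]
tool_rot: [[-0.991, -0.132, 0.0], [-0.132, 0.991, -0.008], [0.001, -0.008, -1.0]]
ft_force: [0.7, -23.2, -8.3]
grip_width: 0.0
gripper_force: 10.0
```

Request:
{"name": "drive_tool", "arguments": {
  "offset": [
    [0,-0.28,0],
    [0,-0.28,0],
    [0,-0.28,0],
    [0,0,0],
    [0,0.18,0],
    [0,0.18,0],
    [0,0.18,0],
    [0,0.175,0],
    [0,0,0],
    [0,0,0]
  ],
  "turn": [
    [0,0,0],
    [0,0,0],
    [0,0,0],
    [0,0,0],
    [0,0,0],
    [0,0,0],
    [0,0,0],
    [0,0,0],
    [0,0,0],
    [0,0,0]
  ],
  "hand": [0,0,0,0,0,0,0,0,0,0]
}}

```text
time_s: 11.45
position: [0.5067, -0.0434, 0.2199]
tool_rot: [[-0.991, -0.132, -0.0], [-0.132, 0.991, -0.008], [0.001, -0.008, -1.0]]
ft_force: [2.0, -22.3, -9.0]
grip_width: -0.0002
gripper_force: 9.6
```

```bash
python3 - <<'E'
from rig import *
import cv2,numpy as np
a=get_image("side")[150:230,280:380]
cv2.imwrite("pics/v3.png",cv2.resize(a,None,fx=7,fy=7,interpolation=cv2.INTER_CUBIC))
E
```

```text
(no output)
```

View pics/v3.png

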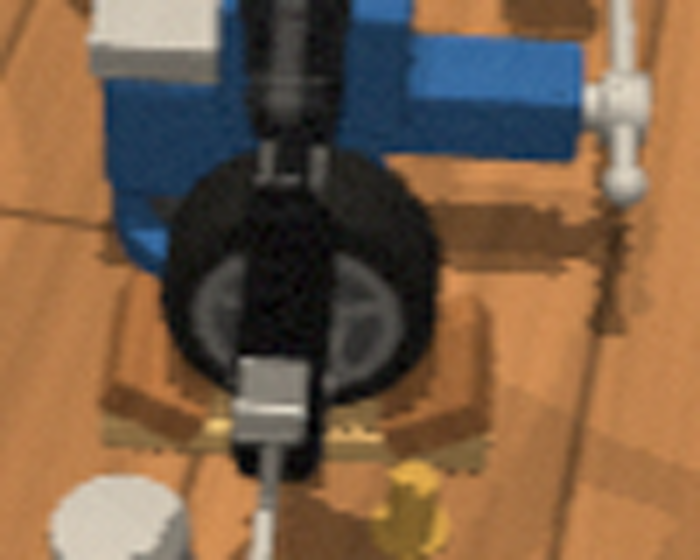

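No visible contact yet: the jaw is hidden behind the head, and the wheel stands upright at about (300,280) of the crop. I'll now read the force in mid-stroke.

Request:
{"name": "drive_tool", "arguments": {
  "offset": [
    [0,-0.28,0],
    [0,-0.28,0],
    [0,-0.28,0],
    [0,0,0],
    [0,0.18,0],
    [0,0.18,0],
    [0,0.19,0],
    [0,0,0],
    [0,0,0],
    [0,0,0]
  ],
  "turn": [
    [0,0,0],
    [0,0,0],
    [0,0,0],
    [0,0,0],
    [0,0,0],
    [0,0,0],
    [0,0,0],
    [0,0,0],
    [0,0,0],
    [0,0,0]
  ],
  "hand": [0,0,0,0,0,0,0,0,0,0]
}}

```text
time_s: 12.75
position: [0.508, -0.0538, 0.22]
tool_rot: [[-0.991, -0.132, -0.0], [-0.132, 0.991, -0.006], [0.001, -0.006, -1.0]]
ft_force: [2.0, -16.5, -7.2]
grip_width: 0.0001
gripper_force: 7.6
```

Request:
{"name": "drive_tool", "arguments": {
  "offset": [
    [0,0.05,0],
    [0,0.05,0],
    [0,0.05,0],
    [0,0.05,0],
    [0,0,0],
    [0,0,0],
    [0,0,0],
    [0,0,0],
    [0,0,0],
    [0,0,0]
  ],
  "turn": [
    [0,0,0],
    [0,0,0],
    [0,0,0],
    [0,0,0],
    [0,0,0],
    [0,0,0],
    [0,0,0],
    [0,0,0],
    [0,0,0],
    [0,0,0]
  ],
  "hand": [0,0,0,0,0,0,0,0,0,0]
}}

```text
time_s: 14.0
position: [0.5073, -0.048, 0.2196]
tool_rot: [[-0.991, -0.131, -0.0], [-0.131, 0.991, -0.01], [0.001, -0.01, -1.0]]
ft_force: [2.9, -27.5, -12.9]
grip_width: -0.0003
gripper_force: 11.9
```

Request:
{"name": "drive_tool", "arguments": {
  "offset": [
    [0,-0.3,0],
    [0,-0.3,0],
    [0,-0.3,0],
    [0,0,0],
    [0,0.2,0],
    [0,0.2,0],
    [0,0.2,0],
    [0,0.18,0],
    [0,0,0],
    [0,0,0]
  ],
  "turn": [
    [0,0,0],
    [0,0,0],
    [0,0,0],
    [0,0,0],
    [0,0,0],
    [0,0,0],
    [0,0,0],
    [0,0,0],
    [0,0,0],
    [0,0,0]
  ],
  "hand": [0,0,0,0,0,0,0,0,0,0]
}}

```text
time_s: 15.25
position: [0.5076, -0.0502, 0.2201]
tool_rot: [[-0.991, -0.133, -0.0], [-0.133, 0.991, -0.005], [0.001, -0.005, -1.0]]
ft_force: [1.3, -14.6, -6.0]
grip_width: -0.0002
gripper_force: 6.2
```

Request:
{"name": "drive_tool", "arguments": {
  "offset": [
    [0,-0.3,0],
    [0,-0.3,0],
    [0,-0.3,0],
    [0,0,0],
    [0,0.2,0],
    [0,0.2,0],
    [0,0.2,0],
    [0,0.18,0],
    [0,0,0],
    [0,0,0]
  ],
  "turn": [
    [0,0,0],
    [0,0,0],
    [0,0,0],
    [0,0,0],
    [0,0,0],
    [0,0,0],
    [0,0,0],
    [0,0,0],
    [0,0,0],
    [0,0,0]
  ],
  "hand": [0,0,0,0,0,0,0,0,0,0]
}}

```text
time_s: 16.5
position: [0.508, -0.054, 0.2201]
tool_rot: [[-0.991, -0.133, -0.001], [-0.133, 0.991, -0.003], [0.001, -0.002, -1.0]]
ft_force: [0.3, -8.1, -4.8]
grip_width: 0.0001
gripper_force: 3.8
```

Request:
{"name": "drive_tool", "arguments": {
  "offset": [
    [0,0.1,0],
    [0,0.1,0],
    [0,0.06,0],
    [0,0,0],
    [0,0,0],
    [0,0,0],
    [0,0,0],
    [0,0,0],
    [0,0,0],
    [0,0,0]
  ],
  "turn": [
    [0,0,0],
    [0,0,0],
    [0,0,0],
    [0,0,0],
    [0,0,0],
    [0,0,0],
    [0,0,0],
    [0,0,0],
    [0,0,0],
    [0,0,0]
  ],
  "hand": [0,0,0,0,0,0,0,0,0,0]
}}

```text
time_s: 17.75
position: [0.5073, -0.0479, 0.2199]
tool_rot: [[-0.991, -0.131, 0.0], [-0.131, 0.991, -0.011], [0.001, -0.011, -1.0]]
ft_force: [2.3, -30.6, -10.4]
grip_width: 0.0001
gripper_force: 13.1
```

Request:
{"name": "drive_tool", "arguments": {
  "offset": [
    [0,-0.3,0],
    [0,-0.3,0],
    [0,-0.3,0],
    [0,0,0],
    [0,0.2,0],
    [0,0.2,0],
    [0,0.2,0],
    [0,0.14,0],
    [0,0,0],
    [0,0,0]
  ],
  "turn": [
    [0,0,0],
    [0,0,0],
    [0,0,0],
    [0,0,0],
    [0,0,0],
    [0,0,0],
    [0,0,0],
    [0,0,0],
    [0,0,0],
    [0,0,0]
  ],
  "hand": [0,0,0,0,0,0,0,0,0,0]
}}

```text
time_s: 19.0
position: [0.508, -0.0533, 0.2197]
tool_rot: [[-0.991, -0.132, -0.0], [-0.132, 0.991, -0.01], [0.001, -0.01, -1.0]]
ft_force: [3.5, -26.9, -12.0]
grip_width: -0.0003
gripper_force: 11.5
```

Request:
{"name": "drive_tool", "arguments": {
  "offset": [
    [0,0.04,0],
    [0,0,0],
    [0,-0.3,0],
    [0,-0.3,0],
    [0,-0.3,0],
    [0,0,0],
    [0,0.2,0],
    [0,0.2,0],
    [0,0.2,0],
    [0,0.17,0]
  ],
  "turn": [
    [0,0,0],
    [0,0,0],
    [0,0,0],
    [0,0,0],
    [0,0,0],
    [0,0,0],
    [0,0,0],
    [0,0,0],
    [0,0,0],
    [0,0,0]
  ],
  "hand": [0,0,0,0,0,0,0,0,0,0]
}}

```text
time_s: 20.25
position: [0.5082, -0.0546, 0.2201]
tool_rot: [[-0.991, -0.133, -0.0], [-0.133, 0.991, -0.006], [0.001, -0.006, -1.0]]
ft_force: [3.1, -26.8, -11.3]
grip_width: 0.0004
gripper_force: 11.2
```

Request:
{"name": "drive_tool", "arguments": {
  "offset": [
    [0,0.05,0],
    [0,0.05,0],
    [0,0.06,0],
    [0,0,0],
    [0,0,0],
    [0,-0.3,0],
    [0,-0.3,0],
    [0,-0.3,0],
    [0,0,0],
    [0,0,0]
  ],
  "turn": [
    [0,0,0],
    [0,0,0],
    [0,0,0],
    [0,0,0],
    [0,0,0],
    [0,0,0],
    [0,0,0],
    [0,0,0],
    [0,0,0],
    [0,0,0]
  ],
  "hand": [0,0,0,0,0,0,0,0,0,0]
}}

```text
time_s: 21.5
position: [0.5119, -0.0818, 0.2204]
tool_rot: [[-0.991, -0.133, -0.0], [-0.133, 0.991, 0.0], [0.0, 0.0, -1.0]]
ft_force: [-0.1, -0.5, -0.6]
grip_width: -0.0002
gripper_force: 0.0
```

Request:
{"name": "drive_tool", "arguments": {
  "offset": [
    [0,0.18,0],
    [0,0.18,0],
    [0,0.18,0],
    [0,0.1,0],
    [0,0.1,0],
    [0,0,0],
    [0,0,0],
    [0,0,0],
    [0,0,0],
    [0,0,0]
  ],
  "turn": [
    [0,0,0],
    [0,0,0],
    [0,0,0],
    [0,0,0],
    [0,0,0],
    [0,0,0],
    [0,0,0],
    [0,0,0],
    [0,0,0],
    [0,0,0]
  ],
  "hand": [0,0,0,0,0,0,0,0,0,0]
}}

```text
time_s: 22.75
position: [0.5083, -0.0553, 0.2199]
tool_rot: [[-0.991, -0.132, -0.0], [-0.132, 0.991, -0.006], [0.001, -0.006, -1.0]]
ft_force: [2.3, -16.6, -7.8]
grip_width: 0.0002
gripper_force: 7.4
```

Request:
{"name": "drive_tool", "arguments": {
  "offset": [
    [0,0.07,0],
    [0,0.06,0],
    [0,0,0],
    [0,0,0],
    [0,0,0],
    [0,0,0],
    [0,0,0],
    [0,0,0],
    [0,0,0],
    [0,0,0]
  ],
  "turn": [
    [0,0,0],
    [0,0,0],
    [0,0,0],
    [0,0,0],
    [0,0,0],
    [0,0,0],
    [0,0,0],
    [0,0,0],
    [0,0,0],
    [0,0,0]
  ],
  "hand": [0,0,0,0,0,0,0,0,0,0]
}}

```text
time_s: 24.0
position: [0.5079, -0.0527, 0.2197]
tool_rot: [[-0.991, -0.131, -0.0], [-0.131, 0.991, -0.011], [0.002, -0.011, -1.0]]
ft_force: [2.8, -30.4, -12.7]
grip_width: 0.0004
gripper_force: 13.0
```

Request:
{"name": "drive_tool", "arguments": {
  "offset": [
    [0,-0.45,0],
    [0,-0.45,0],
    [0,0,0],
    [0,0.25,0],
    [0,0.25,0],
    [0,0.15,0],
    [0,0.14,0],
    [0,0,0],
    [0,0,0],
    [0,0,0]
  ],
  "turn": [
    [0,0,0],
    [0,0,0],
    [0,0,0],
    [0,0,0],
    [0,0,0],
    [0,0,0],
    [0,0,0],
    [0,0,0],
    [0,0,0],
    [0,0,0]
  ],
  "hand": [0,0,0,0,0,0,0,0,0,0]
}}

```text
time_s: 25.25
position: [0.5081, -0.0545, 0.22]
tool_rot: [[-0.991, -0.133, -0.0], [-0.133, 0.991, -0.007], [0.001, -0.007, -1.0]]
ft_force: [1.4, -20.7, -8.6]
grip_width: -0.0001
gripper_force: 8.8
```

The ratchet doesn't click reliably under a pull alone, because the pull also pushes the head back. I'll switch to pinching the handle and trigger together with a capped grip.

Request:
{"name": "drive_tool", "arguments": {
  "offset": [
    [0,-0.4,0],
    [0,-0.35,0],
    [0,0,-0.6],
    [0,0,-0.6],
    [0,0.4,0],
    [0,0.4,0],
    [0,0.365,0],
    [0,0,0],
    [0,0,0.4],
    [0,0,0.4]
  ],
  "turn": [
    [0,0,0],
    [0,0,0],
    [0,0,0],
    [0,0,0],
    [0,0,0],
    [0,0,0],
    [0,0,0],
    [0,0,0],
    [0,0,0],
    [0,0,0]
  ],
  "hand": [0,0,0.5,1,1,1,1,1,1,1],
  "newtons": 20
}}

```text
time_s: 26.5
position: [0.5058, -0.0358, 0.2359]
tool_rot: [[-0.991, -0.133, -0.0], [-0.133, 0.991, -0.0], [0.0, -0.0, -1.0]]
ft_force: [-0.2, -0.4, 0.2]
grip_width: 0.0855
gripper_force: 0.0
```

Request:
{"name": "drive_tool", "arguments": {
  "offset": [
    [0,0,0.35],
    [0,0,0.35],
    [0,0,0],
    [0,0.04,0],
    [0,0.05,0],
    [0,0.05,0],
    [0,0.04,0],
    [0,0,0],
    [0,0,0],
    [0,0,0]
  ],
  "turn": [
    [0,0,0],
    [0,0,0],
    [0,0,0],
    [0,0,0],
    [0,0,0],
    [0,0,0],
    [0,0,0],
    [0,0,0],
    [0,0,0],
    [0,0,0]
  ],
  "hand": [1,0.9,0.7,0.6,0.5,0.4,0.3,0.3,0.3,0.3],
  "newtons": 20
}}

```text
time_s: 27.75
position: [0.5048, -0.0281, 0.2102]
tool_rot: [[-0.991, -0.134, 0.002], [-0.134, 0.991, -0.0], [-0.002, -0.0, -1.0]]
ft_force: [-5.0, 3.9, 9.2]
grip_width: 0.0381
gripper_force: 19.6
```

Request:
{"name": "drive_tool", "arguments": {
  "offset": [
    [0,-0.1,0],
    [0,-0.1,0],
    [0,-0.1,0],
    [0,0,0],
    [0,0.04,0],
    [0,0.05,0],
    [0,0.05,0],
    [0,0.035,0],
    [0,0,0],
    [0,0,0]
  ],
  "turn": [
    [0,0,0],
    [0,0,0],
    [0,0,0],
    [0,0,0],
    [0,0,0],
    [0,0,0],
    [0,0,0],
    [0,0,0],
    [0,0,0],
    [0,0,0]
  ],
  "hand": [0.6,0.85,0.85,0.85,0.6,0.5,0.4,0.3,0.3,0.3],
  "newtons": 24
}}

```text
time_s: 29.0
position: [0.5056, -0.0327, 0.2105]
tool_rot: [[-0.991, -0.134, 0.003], [-0.134, 0.991, 0.0], [-0.003, -0.0, -1.0]]
ft_force: [-5.6, 4.2, 15.9]
grip_width: 0.0467
gripper_force: 22.8
```

Request:
{"name": "drive_tool", "arguments": {
  "offset": [
    [0,0,0],
    [0,0,0],
    [0,0,0],
    [0,0,0],
    [0,0,0],
    [0,-0.05,0],
    [0,-0.05,0],
    [0,0,-0.6],
    [0,0,-0.6],
    [0,0,-0.6]
  ],
  "turn": [
    [0,0,0],
    [0,0,0],
    [0,0,0],
    [0,0,0],
    [0,0,0],
    [0,0,0],
    [0,0,0],
    [0,0,0],
    [0,0,0],
    [0,0,0]
  ],
  "hand": [0.3,0.3,0.3,0.5,0.8,1,1,1,1,1],
  "newtons": 24
}}

```text
time_s: 30.25
position: [0.506, -0.0376, 0.281]
tool_rot: [[-0.991, -0.133, -0.0], [-0.133, 0.991, 0.0], [0.0, 0.0, -1.0]]
ft_force: [-0.3, 0.4, 0.7]
grip_width: 0.0857
gripper_force: 0.0
```

```bash
python3 - <<'E'
from rig import *
import cv2,numpy as np
a=get_image("side")[150:230,280:380];b=get_image("top")[170:230,265:365]
print(observe()["position"],observe()["grip_width"])
cv2.imwrite("pics/v4.png",cv2.resize(np.vstack([a,b])[:, :],None,fx=4,fy=4,interpolation=cv2.INTER_CUBIC))
E
```

```text
[ 0.50677052 -0.03778507  0.28248975] 0.08523414243011802
```

View pics/v4.png

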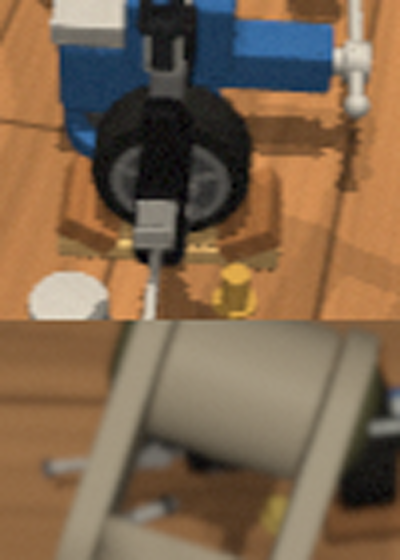

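The wheel is upright and the trigger is let go. The tab is now at about (157,213) of the crop, which is roughly (318.8,203) in the side image. I'll compute the head travel from that.

```bash
python3 - <<'E'
from h import *
import cv2
S=lambda x,y:(270+(x+.5)/5-.5,140+(y+.5)/5-.5)
V=lambda x,y:(280+(x+.5)/4-.5,150+(y+.5)/4-.5)
# front/rear extents of tab paddle top face
for p in [S(242,350),V(157,215)]: print(plane("side",*p,.197))
# template shift of tab between frames
a=cv2.imread("pics/side0.png");c=cv2.imread("pics/v4.png")
b=cv2.resize(c[:320],(100,80),interpolation=cv2.INTER_AREA)
t=a[203:221,311:326]; r=cv2.matchTemplate(b,t,cv2.TM_CCOEFF_NORMED);_,m,_,l=cv2.minMaxLoc(r)
print(m,l,"shift",l[0]+280-311,l[1]+150-203)
y,x=l[1],l[0]; q=r[y-1:y+2,x]; s=(q[0]-q[2])/(2*(q[0]-2*q[1]+q[2])); dy=l[1]+150-203+s
print("travel",plane("side",318,210,.197)-plane("side",318+l[0]+280-311,210+dy,.197))
# wheel centre, top view initial
T=lambda x,y:(265+(x+.5)/5-.5,150+(y+.5)/5-.5)
print("tyre edges",plane("top",*T(411,248),.134),plane("top",*T(492,245),.134))
E
```

```text
[0.49191824 0.05203482 0.197     ]
[0.49441519 0.03127024 0.197     ]
0.8519498109817505 (32, 48) shift 1 -5
travel [-0.00164403  0.01835183  0.        ]
tyre edges [ 0.51431808 -0.1091808   0.134     ] [ 0.51737204 -0.16138213  0.134     ]
```

Request:
{"name": "drive_tool", "arguments": {
  "offset": [
    [0.01,0.44,0],
    [0.01,0.44,0],
    [0.01,0.44,0],
    [0.02,0.42,0],
    [0,0,0],
    [0,0,0.6],
    [0,0,0.6],
    [0,0,0.6],
    [0,0,0.1],
    [0,0,0]
  ],
  "turn": [
    [0,0,0],
    [0,0,0],
    [0,0,0],
    [0,0,0],
    [0,0,0],
    [0,0,0],
    [0,0,0],
    [0,0,0],
    [0,0,0],
    [0,0,0]
  ],
  "hand": [0.2,0,0,0,0,0,0,0,0,0],
  "newtons": 40
}}

```text
time_s: 31.6
position: [0.4951, 0.0311, 0.205]
tool_rot: [[-0.991, -0.133, 0.001], [-0.133, 0.991, -0.0], [-0.001, -0.0, -1.0]]
ft_force: [-1.1, -0.4, 0.6]
grip_width: 0.0001
gripper_force: 0.0
```

```bash
python3 - <<'E'
from rig import *
import cv2,numpy as np
a=get_image("side")[150:230,280:380];b=get_image("top")[170:230,265:365]
cv2.imwrite("pics/v5.png",cv2.resize(np.vstack([a,b]),None,fx=4,fy=4,interpolation=cv2.INTER_CUBIC))
E
```

```text
(no output)
```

View pics/v5.png

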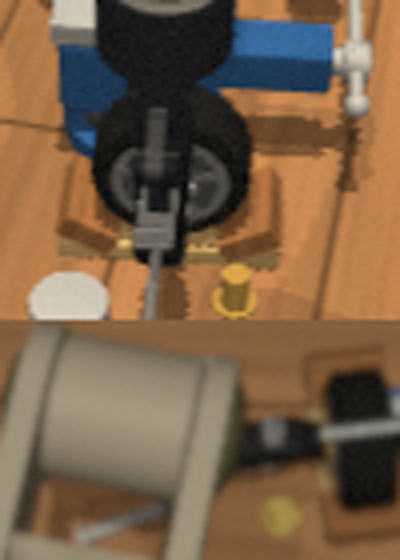

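The finger is centred over the tab at about (157,215) of the crop. In the top part the jaw front (320,430) stands about 8 mm from the tyre edge (330), as expected with the bushing home. Next: press the tab and start dragging.

Request:
{"name": "drive_tool", "arguments": {
  "offset": [
    [0,0,0.12],
    [0,0,0.12],
    [0,0,0.12],
    [0,0,0.1],
    [0,0,0],
    [0,0,0],
    [0,0.1,0],
    [0,0.1,0],
    [0,0.1,0],
    [0,0,0]
  ],
  "turn": [
    [0,0,0],
    [0,0,0],
    [0,0,0],
    [0,0,0],
    [0,0,0],
    [0,0,0],
    [0,0,0],
    [0,0,0],
    [0,0,0],
    [0,0,0]
  ],
  "hand": [0,0,0,0,0,0,0,0,0,0]
}}

```text
time_s: 32.95
position: [0.4934, 0.0431, 0.1875]
tool_rot: [[-0.991, -0.134, 0.002], [-0.134, 0.991, -0.001], [-0.002, -0.001, -1.0]]
ft_force: [-4.5, -0.1, 14.4]
grip_width: -0.0002
gripper_force: 6.8
```

Request:
{"name": "drive_tool", "arguments": {
  "offset": [
    [0,0.1,0],
    [0,0.1,0],
    [0,0.1,0],
    [0,0.05,0],
    [0,0.05,0],
    [0,0.05,0],
    [0,0,0],
    [0,0,0],
    [0,0,0],
    [0,0,0]
  ],
  "turn": [
    [0,0,0],
    [0,0,0],
    [0,0,0],
    [0,0,0],
    [0,0,0],
    [0,0,0],
    [0,0,0],
    [0,0,0],
    [0,0,0],
    [0,0,0]
  ],
  "hand": [0,0,0,0,0,0,0,0,0,0]
}}

```text
time_s: 34.2
position: [0.4909, 0.0608, 0.1875]
tool_rot: [[-0.991, -0.133, 0.002], [-0.133, 0.991, -0.001], [-0.002, -0.001, -1.0]]
ft_force: [-4.0, -1.1, 12.6]
grip_width: 0.0002
gripper_force: 6.7
```

Request:
{"name": "drive_tool", "arguments": {
  "offset": [
    [0,0.05,0],
    [0,0.05,0],
    [0,0.05,0],
    [0,0.05,0],
    [0,0,0],
    [0,0,0],
    [0,0,0],
    [0,0,0],
    [0,0,0],
    [0,0,0]
  ],
  "turn": [
    [0,0,0],
    [0,0,0],
    [0,0,0],
    [0,0,0],
    [0,0,0],
    [0,0,0],
    [0,0,0],
    [0,0,0],
    [0,0,0],
    [0,0,0]
  ],
  "hand": [0,0,0,0,0,0,0,0,0,0]
}}

```text
time_s: 35.45
position: [0.4898, 0.0687, 0.1875]
tool_rot: [[-0.991, -0.133, 0.002], [-0.133, 0.991, -0.001], [-0.001, -0.001, -1.0]]
ft_force: [-4.5, -1.1, 13.6]
grip_width: -0.0002
gripper_force: 6.8
```

Request:
{"name": "drive_tool", "arguments": {
  "offset": [
    [0,-0.04,0],
    [0,0,-0.2],
    [0,0,-0.3],
    [0,0,-0.6],
    [0,0,-0.8],
    [0,0,-0.8],
    [0,0.8,-0.3],
    [0,0.8,0],
    [0,0.8,0],
    [0,0.8,0]
  ],
  "turn": [
    [0,0,0],
    [0,0,0],
    [0,0,0],
    [0,0,0],
    [0,0,0],
    [0,0,0],
    [0,0,0],
    [0,0,0],
    [0,0,0],
    [0,0,0]
  ],
  "hand": [0,0,0,0,0,0,0,0,0,0]
}}

```text
time_s: 36.7
position: [0.4725, 0.1954, 0.3065]
tool_rot: [[-0.991, -0.133, 0.0], [-0.133, 0.991, 0.0], [-0.0, 0.0, -1.0]]
ft_force: [0.3, -0.2, 1.0]
grip_width: 0.0001
gripper_force: 0.0
```

```bash
python3 - <<'E'
from rig import *
import cv2,numpy as np
A=get_image("side");B=get_image("top")
cv2.imwrite("pics/top6.png",B);cv2.imwrite("pics/side6.png",A)
a=A[150:230,270:380];b=B[165:230,265:375]
cv2.imwrite("pics/v6.png",cv2.resize(np.vstack([b,a]),None,fx=4,fy=4,interpolation=cv2.INTER_CUBIC))
E
```

```text
(no output)
```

View pics/v6.png

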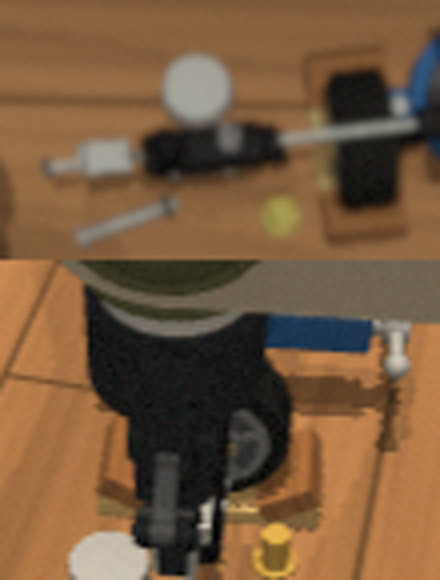

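The head is well back: in the top part its front is at x≈282 and the tyre edge at x≈328, about 28 mm clear of the flange. The wheel is upright and no brass sticks out between them. I'll check this by brass colour.

```bash
python3 - <<'E'
from h import *
import cv2
b=cv2.imread("pics/top6.png");h=cv2.cvtColor(b,cv2.COLOR_BGR2HSV)
for v in range(194,213,2): print(v,[tuple(int(k) for k in h[v,u]) for u in range(338,349)])
# expected flange face px (home / 2mm proud / 20 proud) at wheel centre height
f=np.array([.134,-.991,0]);c=(plane("top",347,199,.134)+plane("top",363.4,199,.134))/2;c[2]=.074;print("c",c)
for d in(.031,.033,.051): print(d,proj("top",c-f*d),proj("top",c-f*d+np.array([-.017*.991,-.017*.134,0])))
E
```

```text
194 [(15, 136, 146), (15, 141, 145), (14, 136, 144), (16, 128, 143), (19, 117, 144), (22, 105, 150), (22, 106, 144), (20, 112, 127), (18, 115, 102), (17, 95, 70), (12, 61, 42)]
196 [(14, 127, 149), (14, 127, 148), (14, 122, 150), (15, 120, 147), (18, 109, 145), (21, 93, 146), (22, 87, 146), (21, 86, 134), (19, 73, 118), (22, 54, 104), (25, 30, 92)]
198 [(16, 58, 154), (17, 53, 154), (17, 50, 153), (18, 50, 153), (20, 44, 151), (22, 42, 153), (24, 35, 153), (22, 32, 152), (26, 24, 147), (28, 22, 140), (30, 17, 135)]
200 [(16, 46, 144), (16, 47, 142), (15, 56, 141), (15, 63, 141), (15, 67, 137), (15, 68, 131), (17, 67, 126), (18, 65, 121), (18, 68, 112), (19, 68, 108), (21, 55, 93)]
202 [(14, 128, 129), (14, 127, 130), (14, 130, 129), (13, 134, 129), (14, 136, 129), (15, 134, 126), (18, 129, 121), (18, 123, 116), (19, 131, 109), (19, 129, 103), (18, 111, 87)]
204 [(14, 143, 118), (14, 139, 125), (14, 143, 123), (14, 139, 127), (15, 135, 128), (16, 133, 128), (18, 124, 125), (19, 124, 119), (18, 129, 111), (19, 125, 96), (17, 109, 77)]
206 [(14, 137, 136), (14, 137, 141), (15, 137, 145)
[... 195 characters left out ...]
, (15, 139, 138), (15, 134, 133), (17, 125, 133), (19, 120, 134), (19, 115, 122), (18, 119, 103), (17, 116, 79)]
210 [(15, 137, 134), (15, 143, 136), (14, 135, 140), (14, 138, 140), (15, 133, 142), (15, 135, 140), (18, 121, 143), (20, 111, 145), (20, 111, 143), (20, 112, 127), (18, 119, 101)]
212 [(14, 138, 133), (14, 133, 140), (14, 138, 142), (15, 137, 143), (15, 138, 144), (15, 137, 141), (16, 132, 139), (18, 121, 137), (18, 121, 135), (17, 127, 124), (16, 131, 103)]
c [ 0.51554136 -0.13625018  0.074     ]
0.031 [344.48467602 201.69979227] [345.0827963  206.66422249]
0.033 [343.89892463 201.76602455] [344.49624395 206.73049693]
0.051 [338.62766854 202.36205785] [339.21778068 207.32690949]
```

```bash
python3 -c "
from rig import env
print(env.close_job())"
```

```text
the job is handed in; nothing more can be done
None
```

The job is handed in, but no verdict came back: by feel and camera the bushing is home (to about 2 mm), the head is back with the jaw about 28 mm clear, and the wheel is standing upright in its cradle.

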